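Uncover the trackball's ball and present its dish to the empty trackball

TASK

The trackball's loose ball is kept in a small covered metal dish on the desk. Take the white lid by its upright grip, tip it well up (25 degrees or so) on its opposite edge, lift it off and set it flat, open side down, on the middle of the round grey felt mat; then take the dish by its upright grip, lift it at least 6 cm and, staying over its rubber pad, turn it a quarter turn so that its pouring lip points straight at the empty socket of the trackball. Keep the dish level and the ball in its middle all the while, disturb nothing else, and finish still holding the dish there, raised, level and steady: do not put it down.

Things in the scene. Friction and masses are not known exactly. Their poses are not given: they have to be found in the camera images.
- dish: Steel dish, 114 mm wide, rim 21 mm high, 0.11 to 0.17 kg, on the rubber pad. Inside a shallow cone (11 deg, radius 42 mm, middle 6 mm above underside), a ledge 14 mm up (radius 42 to 53) that carries the lid, and a rim open at the lip. Origin: centre of underside, z up, +x along the pouring lip (trough 38 mm wide, to 81 mm from centre), -x to the upright grip on its low arm (arm top 15 mm up).
- dish_grip (a point): Grasp point on the dish's upright grip: x = -93, z = 46 mm in the dish's frame, same axes. A flat plate 10 mm thick (along the dish's x), 36 mm wide (y), from 9 to 65 mm above the underside, 31 mm clear of the rim. Pinched across its thickness with about 40 N it carries the dish level.
- dish_mid (a point): Middle of the dish: where the centre of the ball is when it lies centred, 23 mm above the dish's underside.
- lid: White plastic lid, an upturned cup 101 mm across, 34 mm high, 0.06 kg, standing loose on the dish's ledge inside its rim (2 to 3 mm play; rim 7 mm above the lid's lower edge). Origin: centre of its lower open edge, z up, +x to its upright grip, which starts on the lip side, up to 29 degrees off.
- lid_grip (a point): Grasp point on the lid's upright grip: x = 36, z = 54 mm in the lid's frame, same axes. A plate 8 mm thick (along the lid's x), 32 mm wide (y), from 34 (the lid's flat top) to 64 mm above its lower edge. The lid tips about its lower edge at x = -50 mm. Hold it with about 20 N.
- ball_center (a point): Centre of the loose ball (34 mm, 36 g, black plastic), under the lid at the start, free to roll in the dish; resting at the dish's middle.
- pad: Thin round black rubber pad fixed to the desk, 124 mm across, 4 mm high, the dish stands on it. Origin: centre of its underside, on the desk.
- mat: Thin round grey felt mat fixed to the desk, 156 mm across, 3 mm high, left of the dish. Origin: centre of its underside, on the desk.
- socket (a point): Mouth of the empty round socket (36 mm wide) in the top of the trackball, 36 mm above the desk. The trackball is a fixed dark housing 130 x 92 x 40 mm with two grey keys; it stands about 200 mm to the left or to the right of the dish.
- reader: Bystander: fixed flat card reader 125 x 90 x 36 mm without a socket, on the other side of the dish. Origin: centre of underside.
- flask: Bystander: pink steel flask, 64 mm across, 202 mm high, at the far right. Origin: centre of underside.
- mouse: Bystander: black mouse 62 x 105 x 30 mm. Origin: centre of underside.
- stapler: Bystander: stapler 130 x 34 x 43 mm. Origin: centre of underside.
- cards: Bystander: stack of green cards 54 x 86 x 36 mm. Origin: centre of underside.
- pencup: Bystander: empty steel pen cup, 72 mm across, 85 mm high. Origin: centre of underside.
- marker: Bystander: white marker pen lying, 130 x 12 mm. Origin: centre of underside.
Mind the look-alikes: they are no part of the job. What is shaped like the part that bears socket but red is not meant.

How it is judged:
On the way, in this order (a step that is already met when the one before it is completed fails the run):
1. the lid is tipped up, the dish staying on its pad (angle between lid's own z axis and vertical above 0.25 rad and height (world z) of dish below 0.02 m), for 0.05 s.
2. the lid lies flat, open side down, released on the felt mat, the dish still on its pad (horizontal distance between lid and mat below 0.05 m and height (world z) of lid below 0.012 m and angle between lid's own z axis and vertical below 0.1 rad and contact force between the fingers and lid below 0.1 N and height (world z) of dish below 0.02 m), for 0.2 s.
3. the dish is raised in the gripper (height (world z) of dish above 0.045 m and contact force between the fingers and dish above 1 N), for 0.1 s.
At the end, for the whole second after the job is handed in: Dish held by the gripper, over 45 mm up, within 6 degrees of level, still, within 60 mm of over the pad; socket within 36 mm of the lip's line, ahead of it; ball within 12 mm of the middle; lid flat, released, open side down, within 50 mm of the mat's centre (all of step 3 and horizontal distance between lid and mat below 0.05 m and height (world z) of lid below 0.012 m and angle between lid's own z axis and vertical below 0.1 rad and contact force between the fingers and lid below 0.1 N and angle between dish's own z axis and vertical below 0.11 rad and horizontal distance between dish and pad below 0.06 m and x of socket in the frame of dish above 0.08 m and y of socket in the frame of dish between -0.036 and 0.036 m and distance between ball_center and dish_mid below 0.012 m and linear speed of dish below 0.03 m/s and angular speed of dish below 0.2 rad/s); the arm keeps its last pose, push and grip.
It fails at once if the ball rolls more than 22 mm from the dish's middle (distance between ball_center and dish_mid above 0.022 m).
It fails at once if the dish tilts more than 14 degrees (angle between dish's own z axis and vertical above 0.25 rad).
It fails at once if a bystander is shifted more than 20 mm (distance of any of flask, mouse, stapler, cards, pencup, marker from where it was at the start of the episode above 0.02 m).
It also fails if it takes over 67 s, if anything falls off the work surface, if the arm or the gripper's body presses on something with over 40 N, if the wrist force passes 120 N, or if a joint passes its speed limit or range.

ROBOT

A 6-joint arm with a two-finger parallel gripper is mounted at the origin on the work surface. World frame = base frame: x ahead of the robot, y to its left, z up, the work surface at z = 0. Lengths are in m, angles in rad, forces in N, time in s.
With the tool pointing down it reaches from about 0.275 to 0.725 m from the base axis. Payload 5.6 kg.
Tool frame: the origin (TCP) lies at the very end of the fingers, on their centre line; the grasp point (between the pads) lies 19 mm behind it; z points along the fingers, y is the line along which they close (so a half turn about z gives the same grasp; the last joint's range is limited). The gripper opens to 85 mm and grips with 20 to 120 N. Pads are 22 mm wide; open, the fingers measure 114 mm over their backs; the gripper's body (76 mm by 85 mm) begins 54 mm behind the grasp point. The pads swing forward as they close: fully open they stand 13 mm farther back than shut.
Start: joints at [1.61, 0.255, 0.108, 0, -1.424, -0.285], TCP at [0.134, 0.533, 0.231] pointing down, gripper open.
Joint ranges: [-2.95, 2.95], [-1.21, 1.97], [-1.09, 1.5], [-2.87, 1.71], [-2.94, -0.07], [-3.05, 3.05]. Speed limits (rad/s): [2.57, 2.57, 3.14, 3.14, 3.14, 3.14].

INTERFACE

Orientations are given as a unit quaternion [x, y, z, w].
In Python, from plant import arm gives the robot as it stands. The module is installed in compiled form; this text tells all that it offers. Calls block until the motion is done:
- arm.move_pose(position, orientation): joint-space move of the TCP to a pose.
- arm.move_straight(position, vel=0.15, frame=None): straight line of the TCP; frame=None keeps the orientation; vel is the mean speed in m/s.
- arm.move_joints(angles): joint-space move.
- arm.gripper_to(opening, effort=None): opening from 0.0 (shut) to 1.0 (fully open); effort is the grip in N (None keeps the last); returns when the fingers have stopped.
- arm.pause(seconds).
- arm.inverse_kinematics(position, orientation): joint angles nearest the present ones, or None.
- arm.capture(name): name is "side" or "top" or "wrist"; returns the picture (420x560x3 uint8, blue, green, red); there is no depth.
- arm.camera_info(name): a dict with "camera_matrix" (3x3 intrinsics, pixels), "rvec" (rotation vector, rad) and "tvec" (3), from world to camera coordinates, as OpenCV has them. Camera axes: x right, y down, z forward; pixel columns grow to the right and rows downward; lengths in m; the calibration is good to about 2 mm. A picture is of the moment at which its call begins: read the wrist's pose just before it. camera_info takes no time and is no camera call; for the wrist camera it gives the pose at the moment of the call.
A pose or a line that the arm cannot do raises arm.Unreachable and nothing moves.
- arm.job_done(): hands the job in; it is judged then, once.
Readings, each from a call of its own:
- arm.read_time(): time.
- arm.read_joint_pos(): joint angles.
- arm.read_joint_velocities(): joint speeds.
- arm.read_tau(): joint torques, N m.
- arm.read_ee_pos(): TCP position.
- arm.read_ee_rot(): TCP orientation.
- arm.read_wrist_force(): force on the tool from outside, world axes, zero at the start.
- arm.read_wrist_torque(): the same for the moment, N m.
- arm.read_opening(): opening from 0.0 (shut) to 1.0 (fully open).
- arm.read_grip_force(): force on a finger pad.
Only numpy, scipy, OpenCV 4.12 (cv2) and the standard library are available. Lean on these libraries where they do the work, as an engineer would, in place of code of your own. Each camera call takes 0.05 s, during which the arm holds its last target. There are 200 camera calls.

## Working session

There is one attempt and no reset: what is moved stays moved. The work goes in short steps, each a Python script; the robot and the scene stay as the last script left them, time stands still between calls to the robot, and variables do not carry over. Pictures are saved under pics/ and viewed, at most 10 in all, crops included, and the job is handed in when it is done.

```bash
mkdir -p pics
python3 - <<'E'
from plant import arm
import cv2,numpy as np
for n in("top","side"):
    i=arm.camera_info(n);im=arm.capture(n);cv2.imwrite(f"pics/{n}0.png",im)
    R=cv2.Rodrigues(np.array(i["rvec"]))[0];print(n,np.array(i["camera_matrix"]).round(1).tolist(),(-R.T@np.array(i["tvec"]).ravel()).round(3),R[2].round(2))
print(arm.read_time(),arm.read_ee_rot())
E
```

```text
top [[541.1, 0.0, 280.9], [0.0, 541.1, 204.9], [0.0, 0.0, 1.0]] [ 0.383 -0.045  1.792] [ 0.06 -0.   -1.  ]
side [[439.4, 0.0, 282.5], [0.0, 439.4, 207.2], [0.0, 0.0, 1.0]] [ 0.14  -0.724  0.924] [ 0.31  0.61 -0.73]
0.1 [ 9.92456250e-01 -1.22596311e-01 -5.99996448e-05  8.56174370e-04]
```

View pics/top0.png

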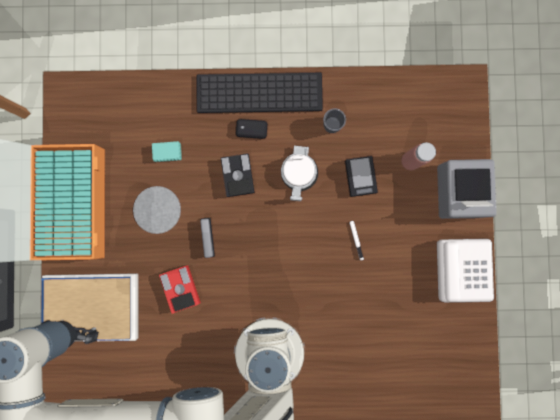

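View pics/side0.png

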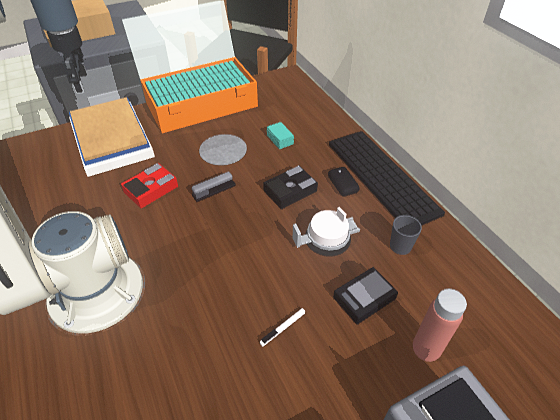

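The top view shows +x up and +y left.
- **Socket bearer:** the candidates are the black trackball at (237,175) with a round socket, a red copy at (180,288), and the reader at (361,176) with no socket. I choose the black one at (237,175).
- **Dish and lid:** white lid at (298,172), lip up at about (301,152), and dish grip down at about (296,195). The other white things (phone, base, marker) are no match.
- **Mat:** grey disc at (157,210).

```bash
cat > h.py <<'E'
from plant import arm
import cv2,numpy as np
from scipy.spatial.transform import Rotation as Ro
def cam(n):
    i=arm.camera_info(n);return np.array(i["camera_matrix"]),cv2.Rodrigues(np.array(i["rvec"],float))[0],np.array(i["tvec"],float).ravel()
def ray(c,p,z):
    K,R,t=c;o=-R.T@t;d=R.T@np.linalg.inv(K)@np.array([p[0],p[1],1.]);return (o+d*(z-o[2])/d[2])
def proj(c,X):
    K,R,t=c;q=K@(R@np.asarray(X,float)+t);return q[:2]/q[2]
def quat(phi,tilt=None):
    """tool down, y axis (closing) along heading phi; tilt = world rotvec applied after"""
    r=Ro.from_matrix(np.array([[np.sin(phi),np.cos(phi),0],[-np.cos(phi),np.sin(phi),0],[0,0,-1]]).astype(float))
    if tilt is not None: r=Ro.from_rotvec(tilt)*r
    return r
E
python3 - <<'E'
from h import *
c=cam("top")
for n,p,z in(("lid",(298,171),.052),("lip",(301,152),.02),("dgrip",(296,195),.065),("sock",(237,175),.036),("mat",(157,210),.003),("mouse",(251,129),.03),("reader",(361,176),.036),("stapler",(207,238),.04)):print(n,ray(c,p,z).round(3))
r=quat(0);print(r.as_matrix(), np.linalg.det(r.as_matrix()))
a=arm
cw=cam("wrist");print((-cw[1].T@cw[2]),cw[1][2],a.read_ee_pos(),Ro.from_quat(a.read_ee_rot()).as_matrix().round(2).tolist())
im=a.capture("top")
big=cv2.resize(im[110:240,130:400],None,fx=2.9,fy=2.9,interpolation=cv2.INTER_CUBIC);cv2.imwrite("pics/crop.png",big)
for hgt in (.3,.34):
  for phi in (0,np.pi/2,-np.pi/2,np.pi):
    print(hgt,phi,a.inverse_kinematics([.45,-.09,hgt],quat(phi).as_quat()))
E
```

```text
lid [ 0.587 -0.106  0.052]
lip [ 0.654 -0.118  0.02 ]
dgrip [ 0.509 -0.098  0.065]
sock [0.58  0.093 0.036]
mat [0.471 0.361 0.003]
mouse [0.731 0.045 0.03 ]
reader [ 0.57  -0.311  0.036]
stapler [0.376 0.192 0.04 ]Traceback (most recent call last):
  File "<stdin>", line 4, in <module>
  File "h.py", line 12, in quat
    r=Ro.from_matrix(np.array([[np.sin(phi),np.cos(phi),0],[-np.cos(phi),np.sin(phi),0],[0,0,-1]]).astype(float))
  File "scipy/spatial/transform/_rotation.pyx", line 1143, in scipy.spatial.transform._rotation.Rotation.from_matrix
ValueError: Non-positive determinant (left-handed or null coordinate frame) in rotation matrix 0: [[ 0.  1.  0.]
 [-1.  0.  0.]
 [ 0.  0. -1.]].
```

```bash
sed -i 's/\[\[np.sin(phi),np.cos(phi),0\],\[-np.cos(phi),np.sin(phi),0\]/[[-np.sin(phi),np.cos(phi),0],[np.cos(phi),np.sin(phi),0]/' h.py
python3 - <<'E'
from h import *
a=arm
cw=cam("wrist");p=np.array(a.read_ee_pos());Rt=Ro.from_quat(a.read_ee_rot()).as_matrix()
print("cam in tool",(Rt.T@(-cw[1].T@cw[2]-p)).round(3),"view dir in tool",(Rt.T@cw[1][2]).round(2),"img x in tool",(Rt.T@cw[1][0]).round(2),cw[0][0].round(1),cw[0][1,2])
im=cv2.imread("pics/top0.png")
big=cv2.resize(im[110:240,130:400],None,fx=2.9,fy=2.9,interpolation=cv2.INTER_CUBIC);cv2.imwrite("pics/crop.png",big)
for hgt in (.25,.34):
  for phi in (0,np.pi/2,-np.pi/2,np.pi):
    q=a.inverse_kinematics([.48,-.1,hgt],quat(phi).as_quat());print(hgt,round(phi,2),None if q is None else np.round(q,2))
E
```

```text
cam in tool [ 0.076  0.    -0.143] view dir in tool [-0.3   0.    0.95] img x in tool [-0.  1. -0.] [355.    0.  276.7] 205.60730020622808
0.25 0 [ 0.11  0.13 -0.    0.   -1.44  3.03]
0.25 1.57 [ 0.11  0.13 -0.    0.   -1.44 -1.69]
0.25 -1.57 [ 0.11  0.13 -0.    0.   -1.44  1.46]
0.25 3.14 [ 0.11  0.13 -0.    0.   -1.44 -0.11]
0.34 0 [ 0.11  0.13  0.22  0.   -1.66  3.03]
0.34 1.57 [ 0.11  0.13  0.22  0.   -1.66 -1.69]
0.34 -1.57 [ 0.11  0.13  0.22  0.   -1.66  1.46]
0.34 3.14 [ 0.11  0.13  0.22  0.   -1.66 -0.11]
```

View pics/crop.png

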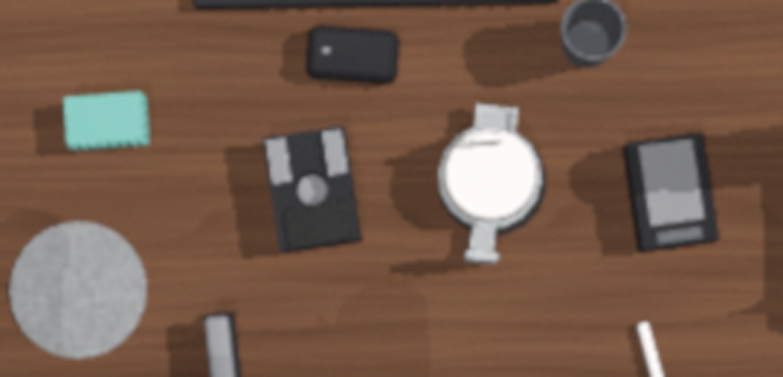

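The close crop confirms it: the black housing has a round socket at crop (311,190), which is (237,175) in the full image. The reader has none. Next, wrist views of the dish.

Run:
```python
from h import *
import pickle
a=arm;C={}
for k,(pos,phi) in enumerate([((.50,-.10,.30),np.pi/2),((.57,-.17,.30),np.pi)]):
    a.move_pose(list(pos),quat(phi).as_quat());a.pause(.3)
    C[k]=cam("wrist");im=a.capture("wrist");cv2.imwrite(f"pics/w{k}.png",im)
    print(a.read_time(),proj(C[k],[.587,-.106,.05]).round(),a.read_ee_pos())
pickle.dump(C,open("C.pkl","wb"))
```

```text
3.05 [272. 238.] [ 0.50005672 -0.09981352  0.29999315]
4.9083 [261. 219.] [ 0.56998324 -0.16989405  0.30008492]
```

View pics/w0.png

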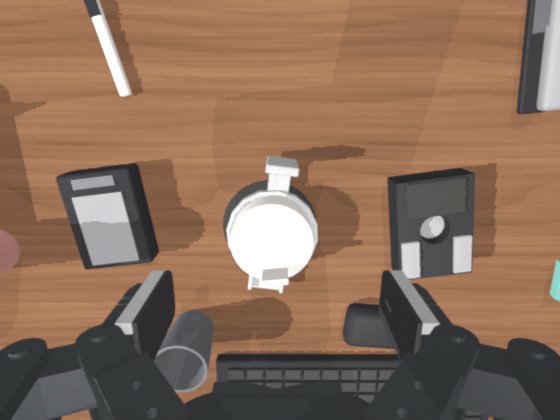

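View pics/w1.png

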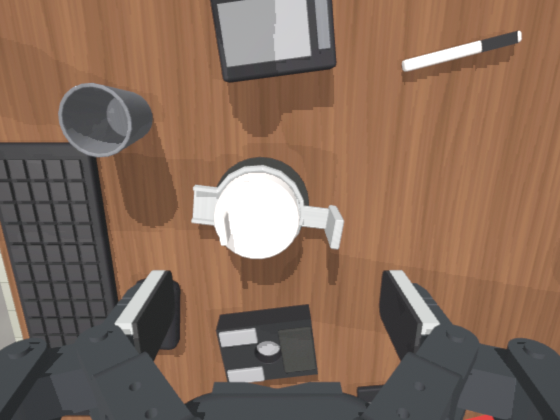

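w0 shows the lid top at (271,235), the dish grip at (282,165), the lid grip at about (272,274) and the lip at (265,283). w1 shows the lid at (259,214), the dish grip at (334,227), the lid grip at (224,225) and the lip at (207,205). Next, an enlarged crop of both, side by side.

Run:
```python
import cv2,numpy as np
a=cv2.imread("pics/w0.png")[145:305,215:330];b=cv2.imread("pics/w1.png")[155:275,185:350]
f=lambda m,s:cv2.resize(m,None,fx=s,fy=s,interpolation=cv2.INTER_CUBIC)
A=f(a,3.5)
B=f(b,2.4)
g=lambda x:(255*(x/255.)**2.5).astype(np.uint8)
o=np.zeros((560,800,3),np.uint8);A=g(A);B=g(B);o[:A.shape[0],:A.shape[1]]=A;o[:B.shape[0],402:402+B.shape[1]]=B[:,:398];cv2.imwrite("pics/ab.png",o)
```

```text
(no output)
```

View pics/ab.png

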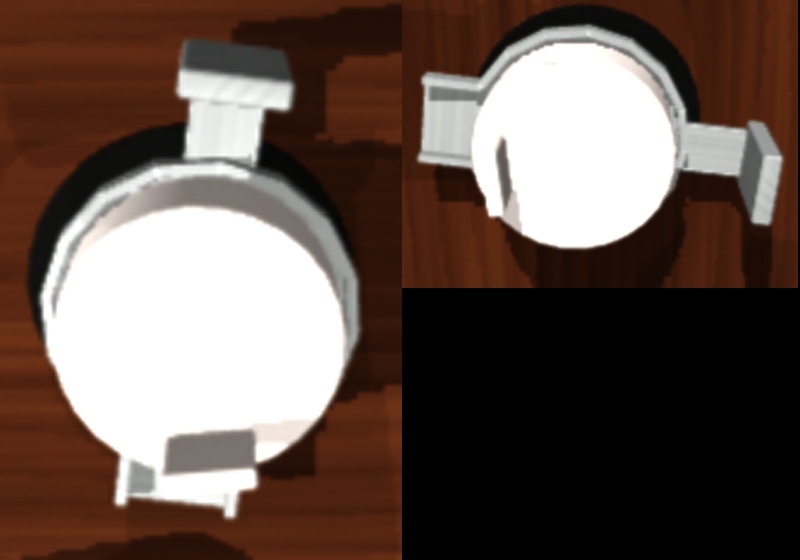

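Run:
```python
from h import *
import pickle
C=pickle.load(open("C.pkl","rb"))
A=lambda x,y:(215+x/3.5-.5+.5/3.5,145+y/3.5-.5+.5/3.5)
B=lambda x,y:(185+(x-402)/2.4-.5+.2,155+y/2.4-.5+.2)
r=lambda k,p,z:ray(C[k],p,z).round(4)[:2]
print("lid top w1",r(1,B(574.5,145),.052),"edges x",r(1,B(471,145),.052),r(1,B(678,145),.052),"y",r(1,B(574,42),.052),r(1,B(574,248),.052))
print("lid top w0 L,R,T",r(0,A(47,345),.052),r(0,A(347,345),.052),r(0,A(195,207),.052))
print("lidgrip inner top L,R",r(0,A(165,475),.082),r(0,A(256,468),.082),"base",r(0,A(168,437),.052),r(0,A(254,430),.052),"outer top R",r(0,A(257,487),.082))
print("dgrip top corners",[r(0,A(*p),.069) for p in((178,70),(293,82),(180,95),(292,108))])
print("dgrip top w1",r(1,B(767,190),.069), "lidgrip w1 top?",r(1,B(495,212),.082),r(1,B(520,234),.082),r(1,B(500,140),.082))
print("lip corners w0",r(0,A(123,503),.02),r(0,A(232,516),.02),"w1",r(1,B(424,78),.025),r(1,B(420,162),.025))
ct=cam("top")
im=cv2.imread("pics/top0.png");hsv=cv2.cvtColor(im,cv2.COLOR_BGR2HSV)
m=((hsv[...,1]<45)&(hsv[...,2]>80)).astype(np.uint8);w=np.zeros_like(m);w[175:245,125:190]=1
M=cv2.moments(m*w,True);print("mat",M["m00"],ray(ct,(M["m10"]/M["m00"],M["m01"]/M["m00"]),.003),"expect area",np.pi*(.078*541/1.79)**2)
print("socket top",ray(ct,(237.2,175.3),.036),"w0",r(0,(433,229),.03),"w1",r(1,(268,348),.03))
```

```text
lid top w1 [ 0.5922 -0.1118] edges x [ 0.6424 -0.1118] [ 0.5419 -0.1117] y [ 0.5915 -0.1627] [ 0.5934 -0.0567]
lid top w0 L,R,T [ 0.5925 -0.1582] [ 0.5925 -0.0558] [ 0.5432 -0.1074]
lidgrip inner top L,R [ 0.6255 -0.1171] [ 0.6229 -0.0874] base [ 0.6275 -0.1173] [ 0.6248 -0.0872] outer top R [ 0.6299 -0.087 ]
dgrip top corners [array([ 0.4942, -0.112 ]), array([ 0.4979, -0.0769]), array([ 0.5019, -0.1115]), array([ 0.506 , -0.0771])]
dgrip top w1 [ 0.5006 -0.0951] lidgrip w1 top? [ 0.6275 -0.0896] [ 0.6164 -0.0785] [ 0.6237 -0.1246]
lip corners w0 [ 0.6727 -0.1364] [ 0.6784 -0.0944] w1 [ 0.6694 -0.1384] [ 0.6747 -0.0931]
mat 1782.0 [0.47301542 0.36292177 0.003     ] expect area 1745.9328900300527
socket top [0.57855716 0.09204377 0.036     ] w0 [0.5829 0.0947] w1 [0.581  0.0926]
```

Positions agree with the given sizes:
- **Lid:** (.593,-.107), heading about +0.10. The centre-to-grip distance of 36.3 mm matches.
- **Dish:** (.592,-.1055), heading about -0.12.

Now grip the lid and tip it.

```bash
cat >> h.py <<'E'
LH=0.10; LIDG=np.array([.0360,0,.038])
def lidpose(piv,th,h=LH):
    """TCP pose for a lid heading h, tipped th about its lower edge at x=-50, that edge at piv"""
    T=Ro.from_rotvec(-th*np.array([-np.sin(h),np.cos(h),0]));Rz=Ro.from_euler('z',h)
    return np.array(piv)+(T*Rz).apply(LIDG+[.05,0,0]),(T*quat(np.pi+h)).as_quat()
def st(t=""):print(t,round(arm.read_time(),2),np.round(arm.read_ee_pos(),4),"F",np.round(arm.read_wrist_force(),1),"open",round(arm.read_opening(),3),"grip",round(arm.read_grip_force(),1))
E
python3 - <<'E'
from h import *
a=arm
lid0=np.array([.6289,-.1018,.018])-Ro.from_euler('z',LH).apply([.036,0,0])
piv=lid0-Ro.from_euler('z',LH).apply([.05,0,0]);print(lid0,piv)
p,q=lidpose(piv,0)
a.move_pose(p+[0,0,.10],q);a.gripper_to(.5);st("above")
for th,dz in((.45,.003),(.45,.1)):
    pp,qq=lidpose(piv+[0,0,dz],th);assert a.inverse_kinematics(pp,qq) is not None
a.move_straight(p,vel=.1);st("down")
a.gripper_to(0,20);a.pause(.2);st("grip")
cv2.imwrite("pics/side1.png",a.capture("side"))
for s in np.linspace(0,1,7)[1:]:
    pp,qq=lidpose(piv+Ro.from_euler('z',LH).apply([.002*s,0,.003*s]),.45*s);a.move_straight(pp,vel=.05,frame=qq);st(f"tip {s:.2f}")
np.save("piv.npy",piv)
a.pause(.1);im=a.capture("side");cv2.imwrite("pics/side2.png",cv2.resize(im[150:300,240:440],None,fx=3,fy=3,interpolation=cv2.INTER_CUBIC))
E
```

```text
[ 0.59307985 -0.105394    0.018     ] [ 0.54332964 -0.11038567  0.018     ]
above 6.12 [ 0.6289 -0.102   0.1564] F [ 0.3  0.3 -0.8] open 0.502 grip 0.0
down 7.27 [ 0.6295 -0.1019  0.0568] F [ 0.1 -0.4  1.3] open 0.5 grip 0.0
grip 7.87 [ 0.6293 -0.1018  0.0566] F [-0.7  0.7  4.1] open 0.087 grip 24.8
tip 0.17 8.22 [ 0.6253 -0.1021  0.0628] F [ 0.3  0.3 -0.4] open 0.088 grip 24.2
tip 0.33 8.52 [ 0.6225 -0.1024  0.0691] F [ 0.1  0.1 -0.5] open 0.089 grip 24.2
tip 0.50 8.82 [ 0.6191 -0.1028  0.0754] F [ 0.4 -0.2  0.5] open 0.088 grip 24.2
tip 0.67 9.11 [ 0.6152 -0.1032  0.0814] F [ 0.6 -0.3 -0.4] open 0.089 grip 24.2
tip 0.83 9.4 [ 0.6109 -0.1036  0.0872] F [ 0.6 -0.1 -0.7] open 0.088 grip 24.2
tip 1.00 9.69 [ 0.6062 -0.1041  0.0925] F [ 1.3  0.3 -0.3] open 0.092 grip 24.2
```

View pics/side2.png

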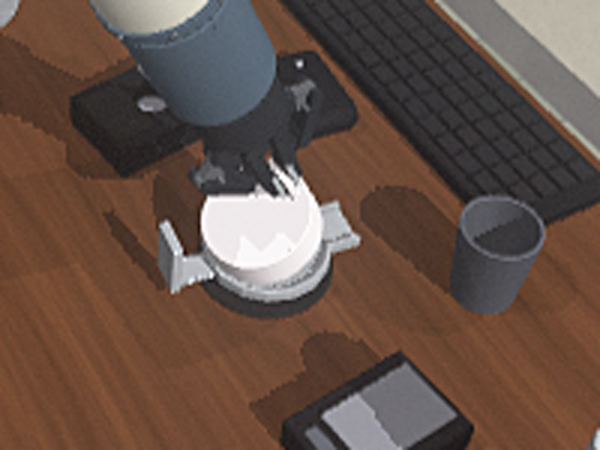

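The side crop shows the lid at (265,235) tipped in the fingers, with the dish still on its pad. Next: lift, level and carry the lid to the mat.

Run:
```python
from h import *
a=arm;piv=np.load("piv.npy");e=Ro.from_euler('z',LH)
pp,qq=lidpose(piv+e.apply([.002,0,.09]),.45);a.move_straight(pp,vel=.1)
pp,qq=lidpose(piv+e.apply([.002,0,.10]),0);a.move_straight(pp,vel=.12,frame=qq);st("level")
mat=np.array([.473,.363,.003]);pm,qm=lidpose(mat-e.apply([.05,0,0]),0)
a.move_straight([pm[0],pm[1],pp[2]],vel=.25);st("over mat")
a.move_straight(pm+[0,0,.02],vel=.12);a.pause(.2);f0=a.read_wrist_force()[2]
for z in np.arange(.005,-.004,-.001):
    a.move_straight(pm+[0,0,z],vel=.03);f=a.read_wrist_force()[2]
    if f-f0>3:break
st(f"set {z:.3f}")
cv2.imwrite("pics/sm.png",a.capture("side"))
a.gripper_to(.5);st("rel")
a.move_straight(pm+[0,0,.12],vel=.12);st("up")
# look at dish: view with wrist cam from robot side
a.move_pose([.50,-.10,.30],quat(np.pi/2).as_quat());a.pause(.3)
import pickle;c=cam("wrist");im=a.capture("wrist");pickle.dump(c,open("C2.pkl","wb"));cv2.imwrite("pics/w2.png",im)
A=cv2.resize(im[145:305,210:335],None,fx=3.5,fy=3.5,interpolation=cv2.INTER_CUBIC)
s=a.capture("side")[115:205,170:285];s=cv2.resize(s,None,fx=3,fy=3,interpolation=cv2.INTER_CUBIC)
o=np.zeros((560,800,3),np.uint8);o[:A.shape[0],:A.shape[1]]=A;o[:s.shape[0],445:445+s.shape[1]]=s;cv2.imwrite("pics/chk.png",o);st()
t=a.capture("top");cv2.imwrite("pics/top2.png",t)
```

```text
level 11.5 [ 0.6309 -0.1015  0.1544] F [ 0.1  0.1 -1.3] open 0.088 grip 24.2
over mat 13.58 [0.5092 0.3657 0.1561] F [ 1.   0.3 -0.8] open 0.09 grip 24.2
set -0.001 16.88 [0.5091 0.3667 0.0415] F [-2.5 -1.8  8.3] open 0.088 grip 25.7
rel 17.36 [0.5087 0.3665 0.0397] F [ 1.   0.4 -0.3] open 0.497 grip 0.0
up 18.52 [0.5084 0.3663 0.16  ] F [ 0.9 -0.4 -0.5] open 0.5 grip 0.0
 20.69 [ 0.5001 -0.0998  0.2999] F [-1.1 -0.4 -1. ] open 0.498 grip 0.0
```

View pics/chk.png

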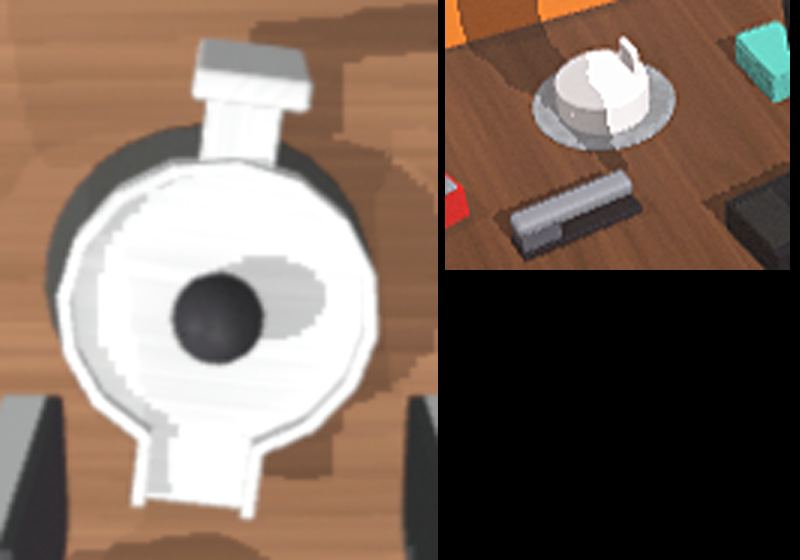

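The lid lies flat on the mat, at about (600,95) in the inset. The ball sits at the middle of the dish, crop (218,317). The dish grip and lip corners have not moved. Now measure the ball, then grasp and lift.

```bash
cat >> h.py <<'E'
DH=-.12
E
python3 - <<'E'
from h import *
import pickle
a=arm;c=pickle.load(open("C2.pkl","rb"))
A=lambda x,y:(210+x/3.5-.36,145+y/3.5-.36)
print("ball",ray(c,A(218,317),.027),"grip corners",[ray(c,A(*p),.069).round(4)[:2] for p in((195,70),(310,82),(193,98),(309,110))],"lip",ray(c,A(140,503),.02).round(4),ray(c,A(248,516),.02).round(4))
g=np.array([.500,-.0946,.031]);q=quat(np.pi+DH).as_quat()
a.move_pose(g+[0,0,.13],q);a.gripper_to(.38);a.pause(.1);st("above")
a.move_straight(g,vel=.1);st("down")
a.gripper_to(0,40);a.pause(.3);st("grip")
for i in range(3):
    a.move_straight(g+[0,0,.003*(i+1)],vel=.02);st("lift")
a.pause(.2)
im=a.capture("side");cv2.imwrite("pics/g.png",cv2.resize(im[180:270,270:380],None,fx=4,fy=4,interpolation=cv2.INTER_CUBIC))
E
```

```text
ball [ 0.59243617 -0.10600097  0.027     ] grip corners [array([ 0.4941, -0.1121]), array([ 0.4978, -0.077 ]), array([ 0.5028, -0.1128]), array([ 0.5066, -0.0771])] lip [ 0.6726 -0.1365  0.02  ] [ 0.6783 -0.0948  0.02  ]
above 22.4 [ 0.5001 -0.0946  0.1611] F [0.6 0.3 0.7] open 0.387 grip 0.0
down 23.85 [ 0.5005 -0.0946  0.0316] F [-0.3 -0.8  0.5] open 0.38 grip 0.0
grip 24.47 [ 0.5003 -0.0946  0.0314] F [-2.3  0.7  5.2] open 0.11 grip 42.1
lift 24.77 [ 0.4993 -0.0945  0.0335] F [ 0.8 -0.9 -1.6] open 0.11 grip 41.1
lift 25.07 [ 0.5    -0.0946  0.037 ] F [-0.3  0.1 -2.1] open 0.109 grip 41.1
lift 25.37 [ 0.5001 -0.0946  0.0402] F [ 1.7 -0.4 -2.2] open 0.114 grip 41.1
```

View pics/g.png

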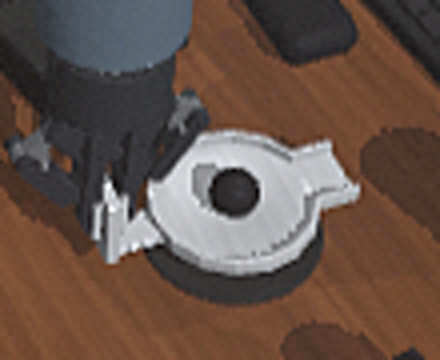

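The dish is off the pad and looks level, with the ball near its middle at crop (235,192). Lift further and turn.

Run:
```python
from h import *
import pickle
a=arm
g=np.array([.500,-.0946,.031+.08])
a.move_straight(g,vel=.05);st("up")
ctr=g+.093*np.array([np.cos(DH),np.sin(DH),0]);S=np.array([.581,.093])
hf=np.arctan2(*(S-ctr[:2])[::-1]);print(ctr,hf)
P=[(ctr-.093*np.array([np.cos(h),np.sin(h),0]),quat(np.pi+h).as_quat()) for h in np.linspace(DH,hf,9)[1:]]
assert all(a.inverse_kinematics(*x) is not None for x in P)
for p,q in P:a.move_straight(p,vel=.04,frame=q)
a.pause(.5);st("turned");print(Ro.from_quat(a.read_ee_rot()).as_matrix().round(3).tolist())
t=a.capture("top")[110:240,130:400];s=a.capture("side")[160:290,270:420]
o=np.zeros((600,800,3),np.uint8);t=cv2.resize(t,(567,273),interpolation=cv2.INTER_CUBIC);s=cv2.resize(s,None,fx=2.4,fy=2.4,interpolation=cv2.INTER_CUBIC)
o[:273,:567]=t;o[280:280+s.shape[0],:s.shape[1]]=s
w=a.capture("wrist");o[280:580,380:780]=cv2.resize(w,(400,300),interpolation=cv2.INTER_AREA)
cv2.imwrite("pics/fin.png",o)
```

```text
up 27.18 [ 0.4997 -0.0946  0.1106] F [ 0.9 -0.3 -2.1] open 0.112 grip 41.1
[ 0.5923312  -0.10573324  0.111     ] 1.6277518125480943
turned 32.95 [ 0.5976 -0.1986  0.111 ] F [-0.6  0.1 -1.4] open 0.112 grip 41.1
[[0.998, 0.057, -0.0], [0.057, -0.998, 0.0], [-0.0, -0.0, -1.0]]
```

View pics/fin.png

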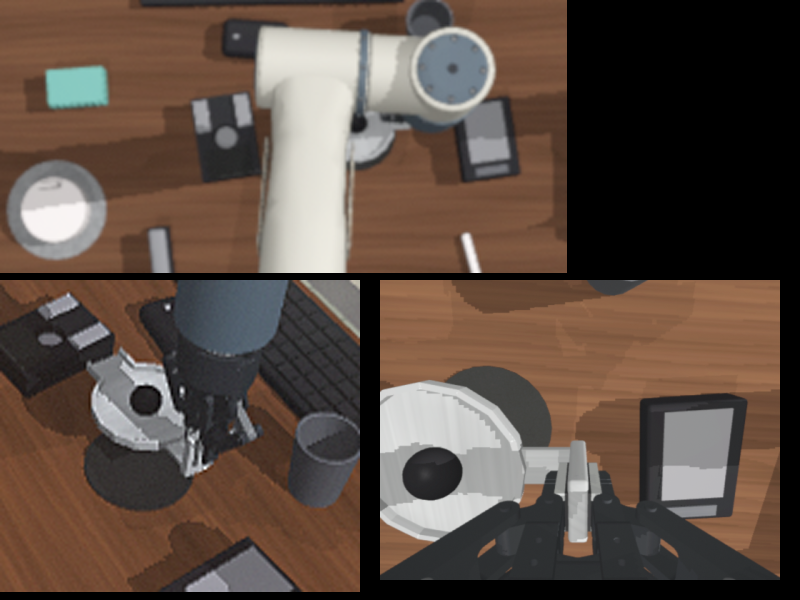

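The final view shows the dish raised, its lip pointing left at the socket, the ball central and the lid on the mat. One numeric check of the ball, at side pixel (331.3,210.4), and then I hand in.

Run:
```python
from h import *
a=arm
b=proj(cam("side"),[.5923,-.1057,.107]);print(b,"ball at",ray(cam("side"),(331,210),.107));st()
if np.hypot(*(b-[331,210.2]))<4: print(a.job_done())
```

```text
[330.66388245 209.82274524] ball at [ 0.59274469 -0.10660657  0.107     ]
 33.1 [ 0.5976 -0.1986  0.111 ] F [-0.4 -0.3 -1.8] open 0.111 grip 41.1
the job is handed in; nothing more can be done
None
```

I handed the job in at about 33 s, but no verdict came back: the lid lies flat and released on the felt mat, and the arm holds the dish about 8 cm up, level, with its lip aimed at the black trackball's socket and the ball measured about 1 mm from the middle.

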